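# Press a brass rivet flush with a ratchet lever press, then release it

### The arm

A 6-joint arm with a two-finger parallel gripper is mounted at the origin on the work surface. World frame = base frame: x ahead of the robot, y to its left, z up, the work surface at z = 0. Lengths are in mm, angles in rad, forces in N, time in s.
With the tool pointing down it reaches from about 275 to 750 mm from the base axis. Payload 10.2 kg.
Tool frame: the origin (TCP) lies between the finger pads; the fingertips stand 8 mm ahead of it and the grasp point (between the pads) lies 11 mm behind it; z points along the fingers, y is the line along which they close (so a half turn about z gives the same grasp; the last joint's range is limited). The gripper opens to 85 mm and grips with 20 to 120 N. Pads are 22 mm wide; open, the fingers measure 114 mm over their backs; the gripper's body (76 mm by 85 mm) begins 54 mm behind the grasp point. The pads swing forward as they close: fully open they stand 13 mm farther back than shut.
Start: joints at [-1.497, 0.313, 1.498, -0, 1.331, -0.223], TCP at [153.529, -502.056, 239.294] pointing down, gripper open.
Joint ranges: [-2.94, 2.94], [-0.97, 2.17], [0.19, 2.56], [-1.23, 4.37], [0.02, 3.11], [-2.88, 2.88]. Speed limits (rad/s): [2.39, 2.39, 3.01, 3.14, 3.14, 3.14].

### API

Orientations are given as a unit quaternion [w, x, y, z].
In Python, from rig import * gives the robot as it stands.
- The arm moves only by the shell command python3 -m handwheel 'ROWS' [FORCE]. ROWS is JSON, a list that holds one entry, the list of rows, each a list of 7 numbers: the shift along the world's x, y, z in mm, then the turn, a rotation vector about the world's x, y, z in degrees, then the opening, from -1 (shut) to 1 (fully open). A call has 1 to 8 rows; each row shifts and turns the commanded pose from where the row before left it; what a row does not reach is not made up. A row lasts 1/8 s, in which the tool goes at most 62.5 mm and 10.7 degrees, less where a joint would pass 70% of its speed; a pose out of reach is approached as far as the arm can. A call is refused whole if a number of a shift passes 62.5 or a number of a turn 10.7, either way. A call with a gripper value outside its range is refused whole. The fingers move at their own pace and stop on an object; FORCE is the grip in N (left out, the last holds). Time passes only in rows, so rows that do not move let the fingers close. It gives the time, the measured TCP pose, the force, the opening and the grip force at its end, in the units of the state.
- sense(): the state, without advancing time (a new reading comes with each control period).
- capture(name): name is "scene" or "side" or "wrist"; returns a dict with "image" (384x512x3 uint8, red, green, blue), "fx", "fy", "cx", "cy" (pixels), "rvec" (rotation vector, rad) and "tvec" (3), from world to camera coordinates, as OpenCV has them; the wrist camera has in their place "hand_eye" (4x4, takes a point from camera to tool coordinates, whose origin is the TCP and whose axes are the flange's). Camera axes: x right, y down, z forward; pixel columns grow to the right and rows downward; lengths in mm; the calibration is good to about 2 mm. A picture is of the moment at which its call begins: read the wrist's pose just before it. There is no depth.
- finish_job(): hands the job in; it is judged then, once.
The state is a dict: "time_s": time; "joints": joint angles; "dq": joint speeds; "tau": joint torques, N m; "eef_pos": TCP position; "ee_rot": TCP orientation; "force": force on the tool from outside, world axes, zero at the start; "wrist_torque": the same for the moment, N m; "grip_width": opening from 0.0 (shut) to 1.0 (fully open); "grip_force": force on a finger pad.
Only numpy, scipy, OpenCV 4.12 (cv2) and the standard library are available. Lean on these libraries where they do the work, as an engineer would, in place of code of your own. Each camera call takes 0.05 s, during which the arm holds its last target. There are 200 camera calls.

### The job

Press the brass rivet down into the wooden brooch blank with the ratchet press: pull the lever down to the third notch (yellow mark), no farther, and let go so that the ratchet holds it there. Then push the red release button and keep it down until the lever has sprung all the way back up, and let the button come up again. Leave the jar, the dish and the wooden block where they are.

Things in the scene. Friction and masses are not known exactly. Their poses are not given: they have to be found in the camera images.
- press: Green bench press bolted down; base 130 x 250 x 20 mm (x, y, z), origin at its underside's centre, z up. Green head 50 mm thick (x), y -0.1225 to 0.0525, z 0.084 to 0.190. The lever swings in the press's y-z plane on the head's +x side and points to +y. Beside it an aluminium quadrant, 98 mm radius about the hinge, has four notch tabs out to 108 mm: black, black, yellow (third), black
- lever_hinge (a point): The lever's hinge, at (0.04, -0.02, 0.12) in the press's frame; the hinge axis is the press's x
- lever_grip (a point): Centre of the lever's black grip, on the lever's middle line 165 mm from the hinge; moves with the lever. The grip is a bar 82 mm long (122 to 204 mm from the hinge), 22 mm thick along the press's x and 24 mm high; between the hinge and the grip is a flat steel arm, 8 mm thick
- lever (a joint): Lever angle, rad. 0: home, 0.96 rad above level (towards the press's +y); grows as it is pulled down (elevation = 0.96 - value). Notches 0.24, 0.48, 0.72 (third, yellow), 0.96, end stop 1.12; each catches just as the lever passes it, and holds within 0.02. A spring drives it back up (about 4 N at the grip) when the ratchet does not hold it. Pulling takes 5 to 10 N at the grip
- release_top (a point): Centre of the top face of the red round release button, 28 mm across, on top of the press's head at (0, -0.105, 0.210) in the press's frame when up. It is pressed straight down
- release (a joint): Travel of the red button in m: 0 up, 0.009 fully down (about 5 N). The ratchet is free from about 0.005, but press it fully down. The button dips by itself as the lever passes a notch. If let up while the lever is still rising, the lever is caught at the next notch
- rivet (a joint): Depth of the brass rivet (14 mm across, under the ram, in the dark wooden blank on the anvil) in m: 0 stands 10 mm proud of the wood; 0.010 is flush. It is stiff and stays where the ram leaves it. The lever at the third notch leaves it about flush; the fourth notch would push it 5 mm too deep
- jar: Glass jar with a steel cap, 56 mm across, 85 mm high, standing on the bench near the press; origin at the centre of its underside. To be left alone
- dish: Small copper dish, 80 mm across, 28 mm high, on the bench; origin at the centre of its underside. To be left alone
- block: Wooden block 50 x 70 x 30 mm on the bench; origin at the centre of its underside. To be left alone

How it is judged:
By the outcome, as a careful person would: the job done as asked, in the order asked, and still so for the second after the job is handed in, with the robot touching nothing.
It also fails if it takes over 56 s, if anything falls off the work surface, if the arm or the gripper's body presses on something with over 40 N, if the wrist force passes 120 N, or if a joint passes its speed limit or range.

## Working session

There is one attempt and no reset: what is moved stays moved. The work goes in short steps, Python scripts to look and compute and a shell command to move; the robot and the scene stay as the last step left them, time stands still between calls to the robot, and variables do not carry over. Pictures are saved under pics/ and viewed, at most 10 in all, crops included, and the job is handed in when it is done.

```bash
mkdir -p pics; ls; python3 - <<'E'
from rig import *
import cv2,pickle
d={}
for n in("scene","side","wrist"):
    c=capture(n);d[n]=c
    cv2.imwrite(f"pics/{n}0.png",c["image"][:,:,::-1])
    print(n,{k:v for k,v in c.items() if k!="image"})
pickle.dump(d,open("d0.pkl","wb"))
s=sense();print(s)
E
```

```text
pics
scene {'fx': 412.8428783629218, 'fy': 412.8428783629218, 'cx': 254.96015758189174, 'cy': 196.90572613238737, 'rvec': array([ 1.53969546,  1.85636148, -0.90131593]), 'tvec': array([ 157.73177927, -206.08975696, 1445.92257598])}
side {'fx': 476.1228190714121, 'fy': 476.1228190714121, 'cx': 264.3732978081568, 'cy': 194.82531576138402, 'rvec': array([ 0.21761551, -2.83247712,  1.23954069]), 'tvec': array([567.216283  , 229.12857229, 886.77790644])}
wrist {'fx': 335.6932393776502, 'fy': 335.6932393776502, 'cx': 248.09493221164638, 'cy': 191.4199272532867, 'hand_eye': array([[ 3.57752633e-05, -9.61259198e-01, -2.75646065e-01,
         6.95944509e+01],
       [ 9.99999964e-01, -3.85802501e-05,  2.64327670e-04,
         6.97409360e-04],
       [-2.64721898e-04, -2.75646065e-01,  9.61259162e-01,
        -1.35113953e+02],
       [ 0.00000000e+00,  0.00000000e+00,  0.00000000e+00,
         1.00000000e+00]])}
{'time_s': 0.15, 'joints': array([-1.49740120e+00,  3.13351042e-01,  1.49824593e+00,  3.19973084e-05,
        1.33101033e+00, -2.23412164e-01]), 'dq': array([ 7.06945657e-05, -3.97191006e-03, -3.26351649e-03,  1.19461241e-03,
        1.42120403e-03,  8.11919770e-04]), 'tau': array([ 2.32671548e-03, -4.12358844e+01, -2.59798926e+01, -8.42480927e-05,
        3.22034990e-03, -1.15176033e-05]), 'eef_pos': array([ 153.5222411 , -501.86301889,  238.85766938]), 'ee_rot': array([-5.04729878e-04,  9.89008810e-01,  1.47855730e-01,  5.35130021e-05]), 'force': array([ 0.96414956, -0.48892486,  0.01798798]), 'wrist_torque': array([-0.03114676,  0.02212645,  0.03464807]), 'grip_force': 0.0, 'grip_width': 0.9988763685218848}
```

View pics/scene0.png

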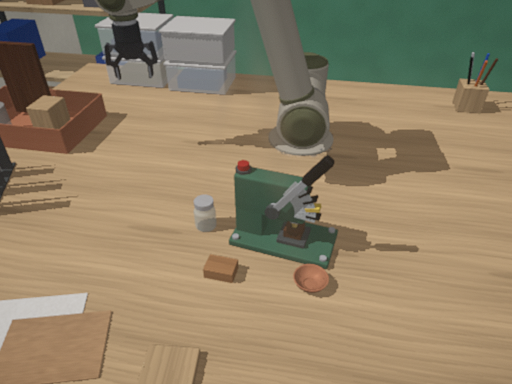

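View pics/side0.png

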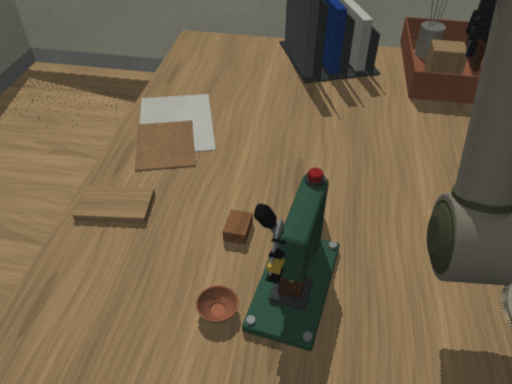

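Scene: the red button is at about (243,167), the grip runs (305,182)–(330,163), and the bolts are at (236,237), (333,231), (323,259). Side: the button is at (315,176), the grip end at (265,215), and the bolts at (333,245), (251,320), (308,336). The jar is hidden in the side view. Next I triangulate.

```bash
cat > h.py <<'E'
import numpy as np,cv2
def cam(c):
    K=np.array([[c["fx"],0,c["cx"]],[0,c["fy"],c["cy"]],[0,0,1.]])
    R=cv2.Rodrigues(c["rvec"])[0];return K,R,np.asarray(c["tvec"])
def tri(a,pa,b,pb):
    P=[(lambda K,R,t:K@np.c_[R,t])(*cam(c)) for c in(a,b)]
    X=cv2.triangulatePoints(P[0],P[1],np.array(pa,float).reshape(2,1),np.array(pb,float).reshape(2,1));return (X[:3]/X[3]).ravel()
def plane(c,p,z):
    K,R,t=cam(c);o=-R.T@t;d=R.T@np.linalg.inv(K)@[p[0],p[1],1];return o+d*(z-o[2])/d[2]
def proj(c,X):
    return cv2.projectPoints(np.array(X,float).reshape(-1,3),c["rvec"],c["tvec"],cam(c)[0],None)[0].reshape(-1,2)
def blobs(im,lo,hi,roi,amin=4):
    x0,y0,x1,y1=roi
    m=cv2.inRange(cv2.cvtColor(np.ascontiguousarray(im[y0:y1,x0:x1]),cv2.COLOR_RGB2HSV),lo,hi)
    n,l,s,c=cv2.connectedComponentsWithStats(m)
    return [(int(s[i,4]),(c[i]+[x0,y0]).round(1).tolist(),(s[i,:4]+[x0,y0,0,0]).tolist()) for i in range(1,n) if s[i,4]>=amin]
E
python3 - <<'E'
from h import *
import pickle
d=pickle.load(open("d0.pkl","rb"));a,b=d["scene"],d["side"]
for n,c,r in(("scene",a,(220,145,345,270)),("side",b,(235,160,345,350))):
    im=c["image"]
    print(n,"red",blobs(im,(0,190,90),(5,255,255),r),blobs(im,(174,190,90),(180,255,255),r))
    print("yel",blobs(im,(22,150,120),(34,255,255),r))
    print("blk",blobs(im,(0,0,0),(180,255,38),r,15))
    print("grey",blobs(im,(0,0,120),(180,45,255),r,6))
a4=cv2.resize(a["image"][140:290,180:360],None,fx=4.2,fy=4,interpolation=2)[:,:,::-1]
b4=cv2.resize(b["image"][160:350,190:350],None,fx=3.1,fy=3.1,interpolation=2)[:,:,::-1]
cv2.imwrite("pics/a4.png",a4);cv2.imwrite("pics/b4.png",b4)
E
```

```text
scene red [] []
yel [(48, [314.9, 208.5], [306, 204, 15, 9])]
blk []
grey [(313, [299.8, 149.4], [275, 145, 50, 10]), (340, [289.3, 193.9], [271, 181, 35, 29]), (27, [309.9, 205.9], [305, 204, 10, 4]), (141, [304.0, 214.8], [294, 207, 21, 16]), (37, [234.8, 235.5], [232, 233, 7, 6]), (42, [322.4, 257.4], [319, 255, 8, 6])]
side red [] []
yel [(16, [269.1, 265.4], [267, 263, 5, 5])]
blk [(54, [316.9, 183.9], [309, 181, 16, 6]), (1040, [304.8, 268.8], [270, 196, 55, 114]), (356, [265.2, 216.0], [255, 205, 21, 24]), (54, [279.8, 241.1], [273, 238, 14, 7]), (110, [277.9, 253.6], [270, 248, 16, 11]), (137, [276.3, 277.5], [266, 268, 24, 16])]
grey [(12, [278.8, 221.4], [278, 218, 3, 8]), (29, [332.6, 243.9], [330, 242, 7, 5]), (49, [250.4, 318.7], [247, 315, 8, 8])]
```

View pics/a4.png

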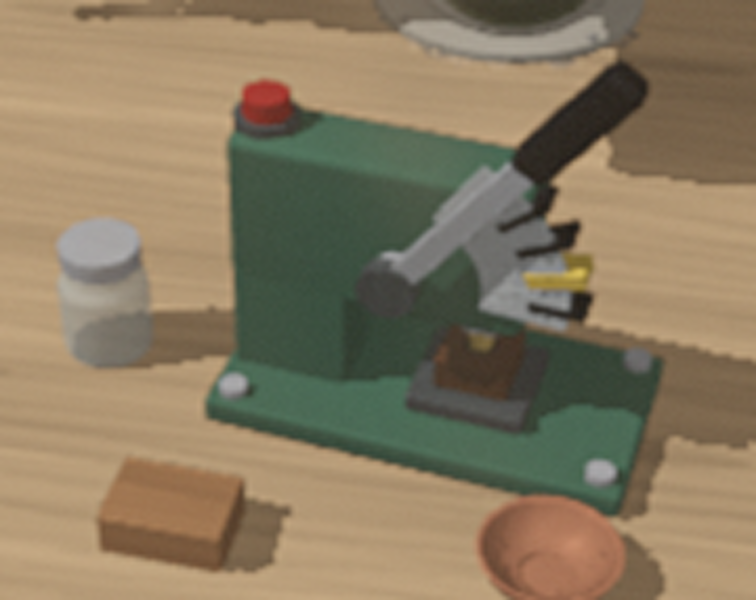

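View pics/b4.png

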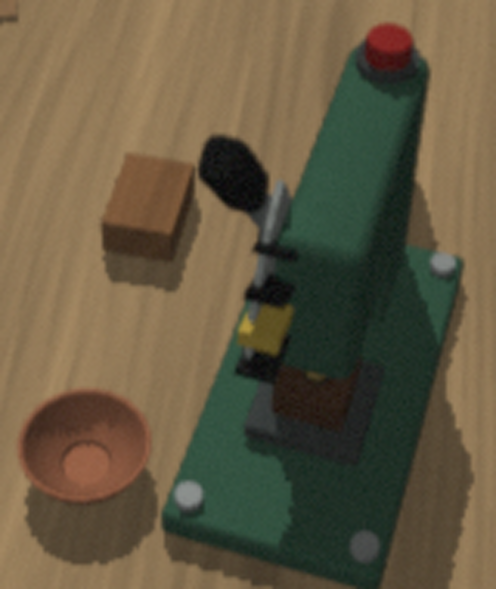

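The crops show the button top at scene (243.6,162.5) and side (315.5,172.3). The bolts (+x,+y) are at scene (322.9,258) and side (250.6,319.7). The bolts (−x,+y) are at scene (331.9,229.5) and side (307.7,335.8). The lever is at home; the jar is behind the press, and the dish and block are on its +x side.

```bash
python3 - <<'E'
from h import *
import pickle
np.set_printoptions(precision=1,suppress=True)
d=pickle.load(open("d0.pkl","rb"));a,b=d["scene"],d["side"]
B=tri(a,(243.6,162.5),b,(315.5,172.3));p=tri(a,(322.9,258),b,(250.6,319.7));q=tri(a,(331.9,229.5),b,(307.7,335.8))
print("button",B,"b++",p,"b-+",q, np.linalg.norm(p-q))
s=plane(a,(235.7,236),23);t=plane(b,(332.9,244.8),23)
p2=[plane(a,(322.9,258),23),plane(b,(250.6,319.7),23)];q2=[plane(a,(331.9,229.5),23),plane(b,(307.7,335.8),23)]
print("b+-",s,"b--",t,p2,q2)
pm=np.mean(p2,0);qm=np.mean(q2,0)
ctr=(pm+qm+s+t)/4
ydir=((pm-s)+(qm-t))/2;xdir=((pm-qm)+(s-t))/2
print("centre",ctr,"y",ydir,np.linalg.norm(ydir),"x",xdir,np.linalg.norm(xdir))
yaw=np.arctan2(ydir[1],ydir[0])-np.pi/2;yx=np.arctan2(xdir[1],xdir[0]);print("yaw",np.degrees([yaw,yx]))
yaw=np.arctan2(*(ydir[:2]+[xdir[1],-xdir[0]])[::-1]) -np.pi/2 if 0 else yaw
R=np.array([[np.cos(yaw),-np.sin(yaw),0],[np.sin(yaw),np.cos(yaw),0],[0,0,1]])
o=ctr*[1,1,0]
print("button pred",o+R@[0,-105,210])
np.savez("press.npz",o=o,R=R)
h=o+R@[40,-20,120]
for v in(0,.24,.48,.72):
    e=.96-v;g=h+R@[0,165*np.cos(e),165*np.sin(e)];print(v,"grip",g)
    if v==0:
        print("proj grip",proj(a,g),proj(b,g))
for n,pp,z in(("jarcap",(203.8,198),85),("dish",(311,273),28),("block",(221,265),30)):print(n,plane(a,pp,z))
print("dish side",plane(b,(217,302),28))
E
```

```text
button [497.1 -93.7 207.4] b++ [582.4 110.4  21.9] b-+ [479.5 126.9  22.2] 104.23717778317653
b+- [ 549.  -106.1   23. ] b-- [444.6 -89.5  23. ] [array([583.7, 110.4,  23. ]), array([582.2, 110.9,  23. ])] [array([480.8, 127.2,  23. ]), array([479.3, 127. ,  23. ])]
centre [514.2  10.5  23. ] y [ 34.7 216.7   0. ] 219.4747878423546 x [103.6 -16.5   0. ] 104.95227572578052
yaw [-9.1 -9. ]
button pred [497.5 -93.1 210. ]
0 grip [565.5  77.9 255.2]
proj grip [[319.1 170. ]] [[265.1 215.7]]
0.24 grip [570.1 106.9 228.8]
0.48 grip [573.7 129.  196.2]
0.72 grip [575.9 142.7 159.2]
jarcap [ 492.  -199.7   85. ]
dish [639.4  86.7  28. ]
block [ 655.2 -116.1   30. ]
dish side [648.1  87.2  28. ]
```

The press pose is consistent across all checks: origin (514,10.5), yaw −9.1°, bolt height about 22 mm, button height about 207 mm. I will push the grip down with shut fingers along its arc, so next I work out the waypoints.

```bash
cat >> h.py <<'E'
def way(v,lift=0,r=165):
    z=np.load("press.npz");o,R=z["o"],z["R"];e=.96-v
    return o+R@(np.array([40,-20,120])+[0,r*np.cos(e)-(12+lift)*np.sin(e)-11,r*np.sin(e)+(12+lift)*np.cos(e)+8])
E
python3 - <<'E'
from h import *
np.set_printoptions(precision=1,suppress=True)
print("pre",way(0,35))
P=way(0)
for v in np.arange(0,.85,.06):
    Q=way(v);print(round(v,2),Q,Q-P);P=Q
E
python3 -m handwheel '[[[0,0,50,0,0,10,-1],[20,20,50,0,0,10,-1],[40,55,10,0,0,10,-1],[40,55,0,0,0,10,-1],[40,55,0,0,0,10,-1],[40,55,0,0,0,10,-1],[40,55,0,0,0,4,-1],[40,55,0,0,0,0,-1]]]' 60; python3 -c "
from rig import *;s=sense();print(s['joints'],s['eef_pos'],s['ee_rot'])"
```

```text
pre [557.6  29.  290.1]
0.0 [562.2  57.3 270. ] [0. 0. 0.]
0.06 [563.5  65.6 264.7] [ 1.3  8.3 -5.3]
0.12 [564.8  73.5 258.9] [ 1.3  7.9 -5.8]
0.18 [566.   81.1 252.6] [ 1.2  7.6 -6.3]
0.24 [567.1  88.3 245.8] [ 1.2  7.2 -6.8]
0.3 [568.2  95.  238.6] [ 1.1  6.8 -7.2]
0.36 [569.2 101.4 231.1] [ 1.   6.3 -7.6]
0.42 [570.2 107.2 223.1] [ 0.9  5.9 -7.9]
0.48 [571.  112.6 214.8] [ 0.9  5.4 -8.3]
0.54 [571.8 117.5 206.2] [ 0.8  4.9 -8.6]
0.6 [572.5 121.9 197.4] [ 0.7  4.4 -8.9]
0.66 [573.1 125.7 188.2] [ 0.6  3.8 -9.1]
0.72 [573.7 129.  178.9] [ 0.5  3.3 -9.3]
0.78 [574.1 131.8 169.3] [ 0.4  2.7 -9.5]
0.84 [574.4 133.9 159.7] [ 0.3  2.2 -9.7]
time_s: 1.15
eef_pos: [394.5, -177.4, 348.4]
ee_rot: [0.0, 0.76, 0.65, 0.0]
force: [0.7, -0.6, 0.1]
grip_width: -0.003
grip_force: 0.0
[-6.94901036e-01  4.47025868e-02  1.53888088e+00 -7.17759933e-06
  1.55782741e+00 -5.38438994e-01] [ 394.48531693 -177.43967239  348.38198371] [9.01990981e-05 7.60205350e-01 6.49682860e-01 1.17250201e-05]
```

```bash
python3 -m handwheel '[[[32,41,0,0,0,0,-1],[32,41,0,0,0,0,-1],[32,41,0,0,0,0,-1],[32,41,0,0,0,0,-1],[35,42,-10,0,0,0,-1],[0,0,-25,0,0,0,-1],[0,0,-23,0,0,0,-1],[0,0,0,0,0,0,-1]]]'; python3 - <<'E'
from rig import *
import cv2
c=capture("scene");i=c["image"][100:250,210:380]
w=capture("side")["image"][140:340,200:360]
a=cv2.resize(i,None,fx=2.6,fy=2.6,interpolation=2)[:,:,::-1];b=cv2.resize(w,(320,390),interpolation=2)[:,:,::-1]
import numpy as np
cv2.imwrite("pics/pre.png",np.hstack([a,b]))
E
```

```text
time_s: 2.15
eef_pos: [556.1, 26.9, 288.9]
ee_rot: [-0.001, 0.76, 0.65, -0.001]
force: [-0.1, -0.9, -0.2]
grip_width: -0.002
grip_force: 0.0
```

View pics/pre.png

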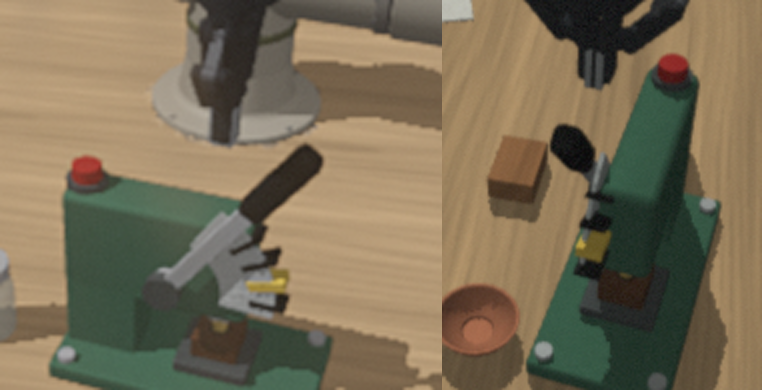

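The tip (crop (225,135)) is above and behind the grip and lined up with it in both views. I approach and begin the pull.

```bash
python3 -m handwheel '[[[2,10,-6,0,0,0,-1],[2,10,-6,0,0,0,-1],[2,10,-7,0,0,0,-1],[1.3,8.3,-5.3,0,0,0,-1],[1.3,8,-5.8,0,0,0,-1],[1.2,7.6,-6.3,0,0,0,-1],[1.2,7.2,-6.8,0,0,0,-1],[0,0,0,0,0,0,-1]]]'; python3 -m handwheel '[[[1.1,6.8,-7.2,0,0,0,-1],[1,6.3,-7.6,0,0,0,-1],[0.9,5.9,-7.9,0,0,0,-1],[0.9,5.4,-8.3,0,0,0,-1],[0,0,0,0,0,0,-1]]]'; python3 - <<'E'
from rig import *
import cv2
import numpy as np
i=capture("scene")["image"][100:250,210:380]
w=capture("side")["image"][140:340,200:360]
a=cv2.resize(i,None,fx=2.6,fy=2.6,interpolation=2)[:,:,::-1];b=cv2.resize(w,(320,390),interpolation=2)[:,:,::-1]
cv2.imwrite("pics/mid.png",np.hstack([a,b]))
E
```

```text
time_s: 3.25
eef_pos: [567.7, 88.5, 246.6]
ee_rot: [-0.0, 0.76, 0.65, -0.0]
force: [-1.9, -0.2, 2.6]
grip_width: 0.001
grip_force: 0.9
time_s: 3.88
eef_pos: [571.7, 112.6, 215.7]
ee_rot: [-0.0, 0.76, 0.65, 0.0]
force: [0.7, -0.7, 3.2]
grip_width: 0.005
grip_force: 1.0
```

View pics/mid.png

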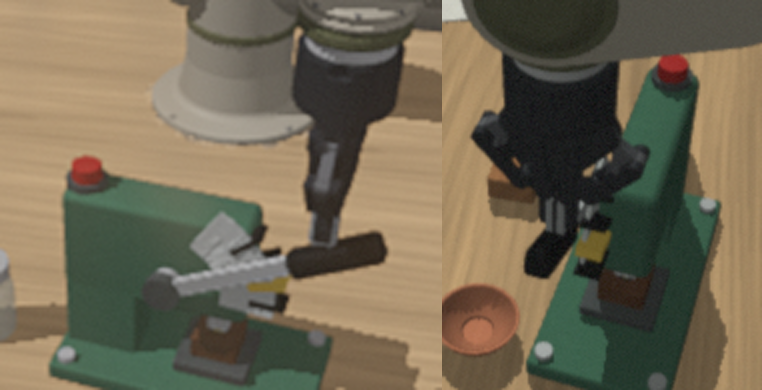

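The tip is on the grip and the lever is being carried down. The grip's end is at crop (381,247), its start at (293,264), and the hinge at (160,290). I cast these onto the lever plane to get the angle.

```bash
cat >> h.py <<'E'
def lever(c,p):
    z=np.load("press.npz");o,R=z["o"],z["R"];K,Rc,t=cam(c)
    C=R.T@(-Rc.T@t-o);d=R.T@Rc.T@np.linalg.inv(K)@[p[0],p[1],1]
    X=C+d*(40-C[0])/d[0]-[40,-20,120];return X.round(1),.96-np.arctan2(X[2],X[1]),np.hypot(X[1],X[2])
E
python3 - <<'E'
from h import *
import pickle
a=pickle.load(open("d0.pkl","rb"))["scene"]
for p in((381,247),(293,264),(160,290)):print(lever(a,(p[0]/2.6+210,p[1]/2.6+100)))
for p in((632,80),(525,165)):print("home",lever(a,(p[0]/4.2+180,p[1]/4+140)))
E
```

```text
(array([  0. , 176.9,  92.5]), np.float64(0.4779909296998219), np.float64(199.63568188526423))
(array([  0. , 110.3,  57.2]), np.float64(0.48121273653457514), np.float64(124.23374201078005))
(array([ 0. , -3.1, -3.2]), np.float64(3.3028203451854075), np.float64(4.4900705230965))
home (array([  0. , 114.8, 163.9]), np.float64(0.00018567851786588374), np.float64(200.10120006453835))
home (array([  0. ,  68. , 100.5]), np.float64(-0.01595680106593189), np.float64(121.29309023075685))
```

The measured angle is 0.48, which matches the model. I continue to 0.70.

```bash
python3 -m handwheel '[[[0.8,4.9,-8.6,0,0,0,-1],[0.7,4.4,-8.9,0,0,0,-1],[0.6,3.8,-9.1,0,0,0,-1],[0.3,2.2,-6.2,0,0,0,-1],[0,0,0,0,0,0,-1],[0,0,0,0,0,0,-1]]]'; python3 - <<'E'
from rig import *
from h import *
c=capture("scene");print(way(.70),sense()["eef_pos"])
i=c["image"][150:250,240:390]
print(blobs(c["image"],(0,190,60),(4,255,255),(235,150,255,180)),blobs(c["image"],(174,170,60),(180,255,255),(235,150,255,180)))
cv2.imwrite("pics/n3.png",cv2.resize(i,None,fx=4,fy=4,interpolation=2)[:,:,::-1])
E
```

```text
time_s: 4.72
eef_pos: [573.8, 127.4, 183.1]
ee_rot: [-0.0, 0.76, 0.649, -0.0]
force: [0.2, 0.5, 0.5]
grip_width: -0.001
grip_force: 0.0
[573.49905236 127.99054522 182.0149708 ] [573.87830583 127.33329938 183.20865513]
[] []
```

View pics/n3.png

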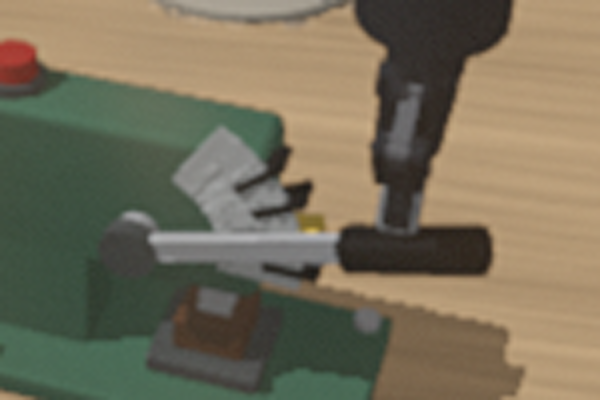

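The lever is nearly level: the grip's start is at crop (342,250) and its end at (490,251). The yellow tab at (312,222) is just above the arm.

```bash
python3 - <<'E'
from h import *
import pickle
a=pickle.load(open("d0.pkl","rb"))["scene"]
for p in((488,251),(342,250)):print(lever(a,(p[0]/4+240,p[1]/4+150)))
E
python3 -m handwheel '[[[0,0.5,-1.6,0,0,0,-1],[0,0,0,0,0,0,-1]]]'
python3 -m handwheel '[[[0,0.4,-1.4,0,0,0,-1],[0,0,0,0,0,0,-1]]]'
```

```text
(array([  0. , 194.7,  50.1]), np.float64(0.7082895769291917), np.float64(201.0734645241656))
(array([  0. , 119.4,  29.1]), np.float64(0.7208829942256363), np.float64(122.89861395603046))
time_s: 5.03
eef_pos: [573.9, 128.0, 181.6]
ee_rot: [-0.0, 0.76, 0.649, -0.0]
force: [0.1, 0.1, 0.5]
grip_width: 0.0
grip_force: 0.0
time_s: 5.28
eef_pos: [574.1, 128.3, 180.6]
ee_rot: [0.0, 0.76, 0.649, 0.0]
force: [-1.1, -0.4, 2.3]
grip_width: -0.001
grip_force: 1.0
```

The force dropped to nearly nothing at about 0.71, so the notch may already have caught. I back off a little and see whether the lever stays.

```bash
python3 -m handwheel '[[[0,0,3,0,0,0,-1],[0,0,12,0,0,0,-1],[0,0,15,0,0,0,-1],[0,0,0,0,0,0,-1]]]'; python3 - <<'E'
from rig import *
from h import *
c=capture("scene");im=c["image"]
m=(im[190:235,322:370].max(2)<70).astype("uint8")
n,l,s,ct=cv2.connectedComponentsWithStats(m)
for k in range(1,n):
    if s[k,4]>30: print(s[k],ct[k]+[322,190],lever(c,ct[k]+[322,190]))
i=im[150:250,240:390]
cv2.imwrite("pics/n3b.png",cv2.resize(i,None,fx=4,fy=4,interpolation=2)[:,:,::-1])
E
```

```text
time_s: 5.78
eef_pos: [574.6, 128.5, 212.2]
ee_rot: [0.001, 0.76, 0.65, 0.001]
force: [-0.3, -0.4, -0.7]
grip_width: 0.001
grip_force: 0.0
[16  0  7  7 40] [341.275 192.625] (array([ -0. , 145.8,  90.6]), np.float64(0.4041973961856826), np.float64(171.66126693702938))
[  2  17  39  12 420] [343.6        212.21666667] (array([  0. , 157.3,  40.8]), np.float64(0.70623443153119), np.float64(162.51976802333854))
[ 0 37 11  8 48] [325.25  231.125] (array([ -0. , 124.6, -24.4]), np.float64(1.153363596558464), np.float64(126.9889914392624))
```

View pics/n3b.png

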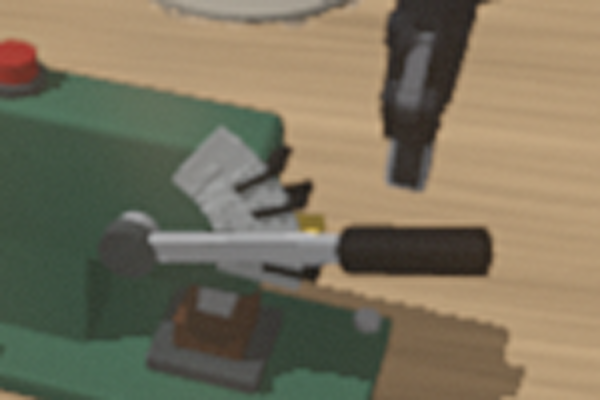

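The lever stays at about 0.71 with the fingers 30 mm clear, so the third notch holds. Now to the button.

```bash
python3 -m handwheel '[[[0,0,40,0,0,0,-1],[-19,-55,0,0,0,0,-1],[-19,-55,0,0,0,0,-1],[-19,-55,0,0,0,0,-1],[-20,-56,0,0,0,0,-1],[0,0,-10,0,0,0,-1],[0,0,-15,0,0,0,-1],[0,0,0,0,0,0,-1]]]'; python3 - <<'E'
from rig import *
from h import *
i=capture("scene")["image"][110:220,210:370]
w=capture("side")["image"][120:260,250:370]
a=cv2.resize(i,(480,330),interpolation=2);b=cv2.resize(w,(283,330),interpolation=2)
cv2.imwrite("pics/btn.png",np.hstack([a,b])[:,:,::-1])
E
```

```text
time_s: 6.82
eef_pos: [496.7, -91.3, 223.8]
ee_rot: [-0.001, 0.76, 0.65, -0.001]
force: [-0.5, 0.6, 0.3]
grip_width: 0.002
grip_force: 0.0
```

View pics/btn.png

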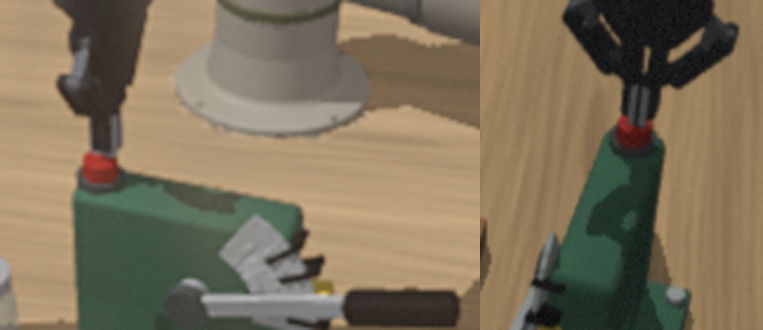

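The tip is centred over the button, with about 6 mm of gap. I press down in small steps, watching the force.

```bash
python3 -m handwheel '[[[0,-2,-5,0,0,0,-1],[0,0,-3,0,0,0,-1],[0,0,-3,0,0,0,-1],[0,0,-2,0,0,0,-1],[0,0,0,0,0,0,-1]]]'
python3 -m handwheel '[[[0,0,-2,0,0,0,-1],[0,0,0,0,0,0,-1]]]'
python3 -m handwheel '[[[0,0,-1,0,0,0,-1],[0,0,0,0,0,0,-1]]]'
```

```text
time_s: 7.55
eef_pos: [497.1, -94.7, 212.5]
ee_rot: [0.0, 0.76, 0.649, 0.0]
force: [0.8, -0.2, 3.1]
grip_width: 0.002
grip_force: 1.7
time_s: 7.8
eef_pos: [497.1, -94.7, 210.5]
ee_rot: [0.0, 0.76, 0.649, 0.0]
force: [1.0, -1.7, 4.4]
grip_width: 0.005
grip_force: 2.0
time_s: 8.05
eef_pos: [497.1, -94.7, 209.5]
ee_rot: [0.0, 0.76, 0.649, 0.0]
force: [1.2, -1.2, 4.6]
grip_width: -0.001
grip_force: 2.2
```

```bash
python3 -m handwheel '[[[0,0,-0.7,0,0,0,-1],[0,0,0,0,0,0,-1]]]'
python3 -m handwheel '[[[0,0,-0.7,0,0,0,-1],[0,0,0,0,0,0,-1]]]'
python3 - <<'E'
from rig import *
from h import *
i=capture("scene")["image"][110:220,210:370]
cv2.imwrite("pics/rel.png",cv2.resize(i,(640,440),interpolation=2)[:,:,::-1])
E
```

```text
time_s: 8.3
eef_pos: [497.1, -94.7, 209.0]
ee_rot: [0.0, 0.76, 0.649, 0.0]
force: [-0.5, 0.1, 6.9]
grip_width: -0.001
grip_force: 3.3
time_s: 8.55
eef_pos: [497.2, -94.7, 208.9]
ee_rot: [0.001, 0.76, 0.65, 0.0]
force: [-1.4, -0.5, 10.7]
grip_width: -0.0
grip_force: 5.8
```

View pics/rel.png

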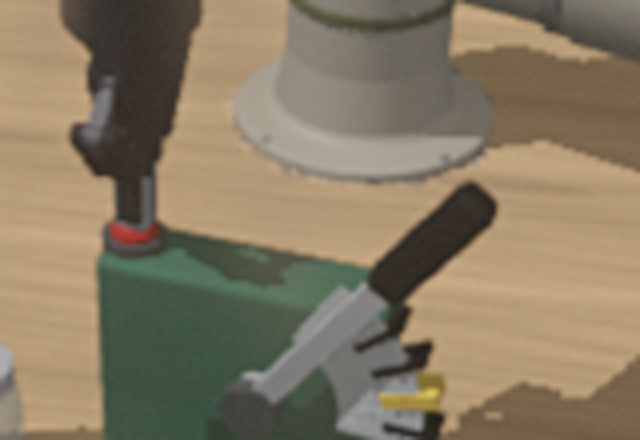

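The button is at its stop (10.7 N), and the lever's end at crop (480,200), i.e. (330,160), matches home. I hold a second longer, then lift off and compare with the first picture.

```bash
python3 -m handwheel '[[[0,0,0,0,0,0,-1],[0,0,0,0,0,0,-1],[0,0,0,0,0,0,-1],[0,0,0,0,0,0,-1],[0,0,0,0,0,0,-1],[0,0,0,0,0,0,-1],[0,0,0,0,0,0,-1],[0,0,0,0,0,0,-1]]]'; python3 -m handwheel '[[[0,0,4,0,0,0,-1],[0,0,8,0,0,0,-1],[0,0,30,0,0,0,-1],[0,0,60,0,0,0,-1],[0,0,60,0,0,0,-1],[0,0,0,0,0,0,-1],[0,0,0,0,0,0,-1],[0,0,0,0,0,0,-1]]]'; python3 - <<'E'
from rig import *
from h import *
import pickle
a=pickle.load(open("d0.pkl","rb"));o={n:capture(n)["image"] for n in("scene","side")}
for n,rs in(("scene",dict(grip=(298,155,338,190),button=(232,156,255,175),rivet=(280,215,315,245),jar=(190,192,218,235),dish=(292,265,332,295),block=(200,255,240,282))),("side",dict(button=(305,166,328,186),grip=(252,202,280,228),dish=(194,285,240,325),block=(220,208,255,246)))):
    for k,(x0,y0,x1,y1) in rs.items():
        d=np.abs(a[n]["image"][y0:y1,x0:x1].astype(int)-o[n][y0:y1,x0:x1]).max(2);print(n,k,"changed px",(d>40).sum(),"mean",d.mean().round(1))
im=o["scene"];m=(im[155:192,298:340].max(2)<70).astype("uint8");q=np.argwhere(m).mean(0)[::-1]+[298,155]
print(lever(a["scene"],q))
E
```

```text
time_s: 9.6
eef_pos: [497.2, -94.7, 208.9]
ee_rot: [0.001, 0.76, 0.65, 0.0]
force: [-2.1, 0.3, 11.0]
grip_width: 0.0
grip_force: 5.8
time_s: 10.6
eef_pos: [496.7, -94.5, 368.6]
ee_rot: [-0.001, 0.76, 0.649, -0.001]
force: [0.1, 0.3, -0.5]
grip_width: 0.001
grip_force: 0.0
scene grip changed px 256 mean 14.0
scene button changed px 0 mean 1.8
scene rivet changed px 0 mean 2.2
scene jar changed px 0 mean 1.6
scene dish changed px 0 mean 1.7
scene block changed px 0 mean 1.7
side button changed px 0 mean 3.3
side grip changed px 0 mean 4.0
side dish changed px 0 mean 2.4
side block changed px 0 mean 2.5
(array([  0. ,  91.1, 130.3]), np.float64(-0.0007266673875143681), np.float64(159.006782689473))
```

Everything is back to where it was, but the rivet patch shows no change. I check it closely.

```bash
python3 - <<'E'
from rig import *
from h import *
import pickle
a=pickle.load(open("d0.pkl","rb"))
z=np.load("press.npz")
for n in("scene","side"):
    c=capture(n)
    for y in(26,):
        for h in(40,50,60,70,84):print(n,h,proj(c,z["o"]+z["R"]@[0,y,h]).round(1))
    x0,y0,x1,y1=(286,216,302,234) if n=="scene" else (282,276,302,292)
    for im in(a[n]["image"],c["image"]):
        r=im[y0:y1,x0:x1].astype(int);print(n);print("\n".join(" ".join("%3d,%3d"%(p[0],p[2]) for p in row) for row in r))
E
```

```text
scene 40 [[294.7 229.9]]
scene 50 [[295.  226.9]]
scene 60 [[295.2 223.8]]
scene 70 [[295.5 220.7]]
scene 84 [[295.9 216.4]]
scene
 61, 58  61, 57  62, 57  58, 55  62, 58  62, 57  58, 53  72, 69 119,119 143,141 141,141 143,142 145,145 144,143 143,142 143,142
 62, 57  60, 57  60, 55  60, 56  59, 54  60, 55  60, 56  64, 61  96, 94 112,111 124,123 135,134 141,139 141,139 141,139 140,140
 59, 55  61, 56  61, 56  61, 55  61, 57  60, 56  59, 55  56, 53  63, 61  68, 66  83, 81  98, 98 108,107 115,114 124,123 137,136
 60, 56  60, 57  57, 53  59, 56  59, 56  60, 57  60, 57  59, 54  59, 54  56, 53  56, 53  57, 54  63, 61  70, 69  82, 83  96, 97
 56, 51  59, 54  61, 54  59, 53  58, 55  59, 56  57, 55  56, 52  60, 57  56, 54  56, 52  58, 55  54, 53  56, 55  54, 51  57, 54
 61, 54  62, 46  66, 46  68, 53  70, 62  64, 61  61, 57  59, 55  57, 55  57, 54  58, 54  58, 56  61, 61  58, 56  56, 54  54, 53
 63, 51  69, 47  71, 42  73, 50  80, 65  86, 77  95, 89  87, 85  78, 75  71, 67  60, 57  61, 61  61, 61  58, 59  58, 59  57, 59
 67, 50  70, 44  70, 43  71, 45  74, 51  89, 64 111, 82 106, 80 102, 76 1
[... 8194 characters left out ...]
, 18  42, 19  42, 22  43, 23  39, 12  40, 20  42, 20  46, 29
 41, 25  38, 13  36, 13  41, 16  39, 20  44, 25  40, 15  39, 26  43, 22  45, 27  42, 22  45, 25  46, 31  43, 24  45, 25  42, 21  42, 20  42, 21  40, 20  41, 23
 39, 21  41, 25  38, 18  40, 22  39, 18  34, 13  38, 20  41, 23  46, 25  41, 17  44, 19  46, 26  48, 31  43, 25  43, 25  43, 24  47, 29  43, 24  41, 22  35, 18
 34, 14  40, 26  38, 21  36, 15  42, 27  41, 26  37, 16  37, 16  43, 28  43, 23  41, 19  44, 25  47, 26  42, 16  46, 27  40, 18  46, 28  45, 25  42, 21  37, 22
 36, 17  38, 20  38, 23  35, 12  38, 20  40, 22  39, 17  39, 21  41, 23  33, 14  41, 17  41, 19  41, 19  43, 24  42, 19  42, 25  43, 20  45, 24  38, 18  35, 20
```

The brass patch has sunk: its upper rows are gone and only the flat top ellipse is left, as expected for a flush rivet. The lever is home, the button is up, and the jar, dish and block have not moved.

```bash
python3 -c "
from rig import *
print(finish_job())"
```

```text
the job is handed in; nothing more can be done
None
```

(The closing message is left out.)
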